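# Pantry jars in order of height

### The job

Line up the four glass storage jars on the row of coasters in order of height, the tallest on the coaster next to the black bookend and so on down to the shortest next to the potted plant: one jar upright in the middle of each coaster, whatever the coaster's colour. Keep the jars upright and set them down gently, without dropping them, and do not shift or tip the plant.

Things in the scene. Friction and masses are not known exactly. Their poses are not given: they have to be found in the camera images.
- jar_green: Closed upright round glass storage jar, green lid, pale tan contents; 120 mm tall with its lid, 48 mm in diameter over its whole height (lid the same width), about 268 g (varies by a third). Stands on the table. Origin: centre of its underside; z up along its axis.
- jar_yellow: Closed upright round glass storage jar, yellow lid, dark brown contents; 100 mm tall with its lid, 48 mm in diameter over its whole height (lid the same width), about 240 g (varies by a third). Stands on the table. Origin: centre of its underside; z up along its axis.
- jar_blue: Closed upright round glass storage jar, blue lid, golden-yellow contents; 80 mm tall with its lid, 48 mm in diameter over its whole height (lid the same width), about 212 g (varies by a third). Stands on the table. Origin: centre of its underside; z up along its axis.
- jar_red: Closed upright round glass storage jar, red lid, cream contents; 60 mm tall with its lid, 48 mm in diameter over its whole height (lid the same width), about 184 g (varies by a third). Stands on the table. Origin: centre of its underside; z up along its axis.
- coaster_cork: Round flat coaster, speckled brown cork, 72 mm in diameter, 5 mm thick, fixed on a pale wooden board (16 mm thick, 100 by 500 mm, fixed to the table). The four coasters form one straight row along the board, centres 85 mm apart; which colour is where in the row changes and has no meaning. Origin: centre of its underside, 16 mm above the table; its top is 5 mm above the origin.
- coaster_slate: Round flat coaster, very dark slate grey, 72 mm in diameter, 5 mm thick, fixed on a pale wooden board (16 mm thick, 100 by 500 mm, fixed to the table). The four coasters form one straight row along the board, centres 85 mm apart; which colour is where in the row changes and has no meaning. Origin: centre of its underside, 16 mm above the table; its top is 5 mm above the origin.
- coaster_white: Round flat coaster, white ceramic, 72 mm in diameter, 5 mm thick, fixed on a pale wooden board (16 mm thick, 100 by 500 mm, fixed to the table). The four coasters form one straight row along the board, centres 85 mm apart; which colour is where in the row changes and has no meaning. Origin: centre of its underside, 16 mm above the table; its top is 5 mm above the origin.
- coaster_terracotta: Round flat coaster, orange-red terracotta, 72 mm in diameter, 5 mm thick, fixed on a pale wooden board (16 mm thick, 100 by 500 mm, fixed to the table). The four coasters form one straight row along the board, centres 85 mm apart; which colour is where in the row changes and has no meaning. Origin: centre of its underside, 16 mm above the table; its top is 5 mm above the origin.
- bookend: Black steel bookend fixed on the board at one end of the row of coasters (which end changes): an upright plate across the row, 70 mm wide, 76 mm high in all, 4 mm thick, on a 30 mm foot. Origin: centre of its underside, in line with the coasters, 92.5 mm from the centre of the nearest one.
- plant: Small potted plant in a white ceramic pot, loose (350 g), standing on the board at the other end of the row: pot 60 mm across and 52 mm high, leaves up to 90 mm high and within the pot's width. Origin: centre of its underside, in line with the coasters, 92.5 mm from the nearest one. A bystander: stays where it is.
There are look-alikes about, which are no part of the job. Leave any purple look-alike of the jar_red alone.

How it is judged:
At the end, for the whole second after the job is handed in: Every jar stands upright (within 0.1 rad) and at rest on a coaster, its axis within 12 mm of the coaster's centre; counted from the bookend the jars are green (120 mm), yellow (100 mm), blue (80 mm), red (60 mm); the fingers touch no jar, and the plant stands upright within 20 mm of where it began ((horizontal distance between jar_green and coaster_cork below 0.012 m or horizontal distance between jar_green and coaster_slate below 0.012 m or horizontal distance between jar_green and coaster_white below 0.012 m or horizontal distance between jar_green and coaster_terracotta below 0.012 m) and horizontal distance between jar_green and bookend between 0.0625 and 0.1225 m and height (world z) of jar_green between 0.017 and 0.025 m and angle between each of jar_green, jar_yellow, jar_blue, jar_red's own z axis and vertical below 0.1 rad and linear speed of each of jar_green, jar_yellow, jar_blue, jar_red below 0.02 m/s and contact force between each of jar_green, jar_yellow, jar_blue, jar_red and the fingers below 0.1 N and (horizontal distance between jar_yellow and coaster_cork below 0.012 m or horizontal distance between jar_yellow and coaster_slate below 0.012 m or horizontal distance between jar_yellow and coaster_white below 0.012 m or horizontal distance between jar_yellow and coaster_terracotta below 0.012 m) and horizontal distance between jar_yellow and bookend between 0.1475 and 0.2075 m and height (world z) of jar_yellow between 0.017 and 0.025 m and (horizontal distance between jar_blue and coaster_cork below 0.012 m or horizontal distance between jar_blue and coaster_slate below 0.012 m or horizontal distance between jar_blue and coaster_white below 0.012 m or horizontal distance between jar_blue and coaster_terracotta below 0.012 m) and horizontal distance between jar_blue and bookend between 0.2325 and 0.2925 m and height (world z) of jar_blue between 0.017 and 0.025 m and (horizontal distance between jar_red and coaster_cork below 0.012 m or horizontal distance between jar_red and coaster_slate below 0.012 m or horizontal distance between jar_red and coaster_white below 0.012 m or horizontal distance between jar_red and coaster_terracotta below 0.012 m) and horizontal distance between jar_red and bookend between 0.3175 and 0.3775 m and height (world z) of jar_red between 0.017 and 0.025 m and distance of plant from where it was at the start of the episode below 0.02 m and angle between plant's own z axis and vertical below 0.15 rad).
It fails at once if the plant is pushed more than 20 mm or tipped (distance of plant from where it was at the start of the episode above 0.02 m or angle between plant's own z axis and vertical above 0.3 rad).
It fails at once if a jar falls, is knocked over or is dropped (it moves faster than 0.5 m/s, about a 13 mm fall, without the fingers touching it, or leans over more than 45 degrees) ((linear speed of jar_green above 0.5 m/s and contact force between jar_green and the fingers below 0.1 N) or (linear speed of jar_yellow above 0.5 m/s and contact force between jar_yellow and the fingers below 0.1 N) or (linear speed of jar_blue above 0.5 m/s and contact force between jar_blue and the fingers below 0.1 N) or (linear speed of jar_red above 0.5 m/s and contact force between jar_red and the fingers below 0.1 N) or angle between any of jar_green, jar_yellow, jar_blue, jar_red's own z axis and vertical above 0.785 rad).
It also fails if it takes over 96 s, if anything falls off the work surface, if the arm or the gripper's body presses on something with over 40 N, if the wrist force passes 120 N, or if a joint passes its speed limit or range.

### The arm

A 7-joint arm with a two-finger parallel gripper is mounted at the origin on the work surface. World frame = base frame: x ahead of the robot, y to its left, z up, the work surface at z = 0. Lengths are in m, angles in rad, forces in N, time in s.
With the tool pointing down it reaches from about 0.35 to 0.9 m from the base axis. Payload 8.1 kg.
Tool frame: the origin (TCP) lies midway between the tips of the shut fingers; the grasp point (between the pads) lies arm.tcp_to_grasp behind it (arm.tcp_to_grasp is the distance from the TCP to the grasp point, in m); z points along the fingers, y is the line along which they close (so a half turn about z gives the same grasp; the last joint's range is limited). The gripper opens to 92 mm and grips with 3 to 60 N. Pads are 19 mm wide; open, the fingers measure 130 mm over their backs; the gripper's body (75 mm by 190 mm) begins 47 mm behind the grasp point.
Start: joints at [-1.216, 0.434, 0.025, 1.573, -0.012, 1.134, -0.075], TCP at [0.276, 0.561, 0.227] pointing down, gripper open.
Joint ranges: [-2.62, 2.62], [-0.44, 2.09], [-1.27, 1.32], [0.08, 2.57], [-1.32, 4.46], [0.12, 2], [-2.74, 2.74]. Speed limits (rad/s): [2.22, 2.22, 3.01, 3.01, 3.14, 3.14, 3.14].

### API

Orientations are given as a rotation vector (axis times angle).
In Python, from cell import observe, get_image, arm gives the robot as it stands. The module is installed in compiled form; this text tells all that it offers.
- The arm moves only by the tool drive_tool, never from a script. Its argument "steps" is a list of rows, each a list of 5 numbers: the closure, from 0 (fully open) to 1 (shut), then the shift along the world's x, y, z in mm, then the turn about the world's z in rad. In form: [[hand, x, y, z, roll], ...]. A call has 1 to 20 rows; each row shifts and turns the commanded pose from where the row before left it; what a row does not reach is not made up. A row lasts 1/12 s, in which the tool goes at most 41.7 mm and 7.16 degrees, less where a joint would pass 70% of its speed; a pose out of reach is approached as far as the arm can. A call with a gripper value outside its range is refused whole. The fingers move at their own pace and stop on an object; "grip_force" is the grip in N (left out, the last holds). Time passes only in rows, so rows that do not move let the fingers close. It gives the time, the measured TCP pose, the force, the opening and the grip force at its end, in the units of the state.
- observe(): the state, without advancing time (a new reading comes with each control period).
- get_image(name): name is "side" or "top"; returns a dict with "image" (400x640x3 uint8, red, green, blue), "vfov" (degrees; the focal length in pixels is half the picture's height over the tangent of half this angle, whatever the lens; pixels are square), "cx", "cy" (the principal point, pixels), "xyz" and "attitude" of the camera in the world. Camera axes: x right, y down, z forward; pixel columns grow to the right and rows downward; lengths in m; the calibration is good to about 2 mm. A picture is of the moment at which its call begins. There is no depth.
- arm.sign_off(): hands the job in; it is judged then, once.
The state is a dict: "clock": time; "joints": joint angles; "dq": joint speeds; "joint_efforts": joint torques, N m; "position": TCP position; "ee_rot": TCP orientation; "force": force on the tool from outside, world axes, zero at the start; "ft_torque": the same for the moment, N m; "width": opening from 0.0 (shut) to 1.0 (fully open); "gripper_force": force on a finger pad.
Only numpy, scipy, OpenCV 4.12 (cv2) and the standard library are available. Lean on these libraries where they do the work, as an engineer would, in place of code of your own. Each camera call takes 0.05 s, during which the arm holds its last target. There are 200 camera calls.

## Working session

There is one attempt and no reset: what is moved stays moved. The work goes in short steps, Python scripts to look and compute and a tool call to move; the robot and the scene stay as the last step left them, time stands still between calls to the robot, and variables do not carry over. Pictures are saved under pics/ and viewed, at most 14 in all, crops included, and the job is handed in when it is done.

Besides the shell and the picture viewer there is one more tool, called by a JSON object that holds its "name" and its "arguments". drive_tool: Moves the arm, as the interface text tells. Its arguments: {"type":"object","properties":{"steps":{"type":"array"},"grip_force":{"type":"number"}},"required":["steps"]}

```bash
mkdir -p pics; cat > h.py <<'E'
import numpy as np, cv2
from cell import observe, get_image, arm
from scipy.spatial.transform import Rotation as R
def cam(d):
    a=np.array(d['attitude'],float)
    Rm=a if a.shape==(3,3) else (R.from_rotvec(a).as_matrix() if a.size==3 else R.from_quat(a).as_matrix())
    f=d['image'].shape[0]/2/np.tan(np.radians(d['vfov'])/2)
    return Rm,f,np.array(d['xyz'])
def p2w(d,u,v,z):
    Rm,f,c=cam(d); r=Rm@np.array([(u-d['cx'])/f,(v-d['cy'])/f,1]); return c+r*(z-c[2])/r[2]
def w2p(d,p):
    Rm,f,c=cam(d); q=Rm.T@(np.array(p)-c); return q[:2]/q[2]*f+[d['cx'],d['cy']]
def save(d,n): cv2.imwrite('pics/'+n,d['image'][:,:,::-1])
E
python3 - <<'E'
from h import *
for n in('top','side'):
    d=get_image(n); save(d,n+'0.png'); print({k:v for k,v in d.items() if k!='image'})
    np.save(n+'0.npy',d,allow_pickle=True)
print(observe(), arm.tcp_to_grasp)
E
```

```text
{'vfov': 53.346052583384804, 'cx': 317.5186329847314, 'cy': 195.50562529154593, 'xyz': array([0.4462032 , 0.00471915, 0.85829859]), 'attitude': array([-2.15900528,  2.1592072 , -0.16752637])}
{'vfov': 52.4206517659493, 'cx': 318.9377884485441, 'cy': 197.49688698404657, 'xyz': array([0.18087367, 0.44576693, 0.59380238]), 'attitude': array([-0.94192264,  2.51382744, -1.05794023])}
{'clock': 0.1, 'joints': array([-1.21560743,  0.43514025,  0.02499022,  1.57401339, -0.01157983,
        1.13399257, -0.07508749]), 'dq': array([-0.00264302, -0.00112207,  0.00145027, -0.00154089,  0.00048289,
        0.00012634, -0.00066971]), 'joint_efforts': array([ 4.03040496e-03, -6.69125462e+01,  9.88398604e-01, -3.15147507e+01,
       -6.05182489e-02,  3.73046170e-02,  3.59163528e-05]), 'position': array([0.27608788, 0.56020157, 0.22602894]), 'ee_rot': array([-7.12889086e-01, -3.05946558e+00,  2.19724877e-03]), 'force': array([ 0.34176257, -0.19094022, -0.54755638]), 'ft_torque': array([-0.00447099, -0.04478866,  0.03380613]), 'gripper_force': 0.0, 'width': 1.003229049000176} 0.0188
```

View pics/top0.png

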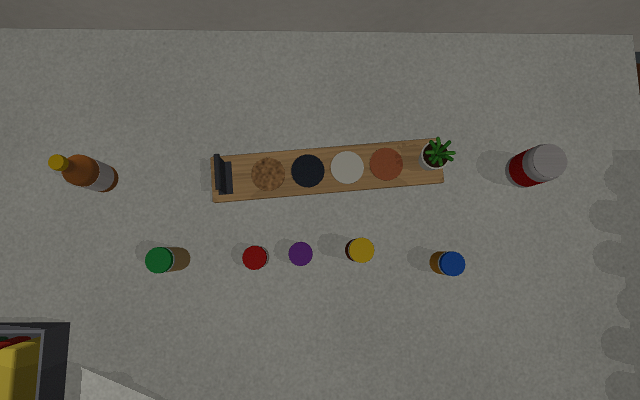

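View pics/side0.png

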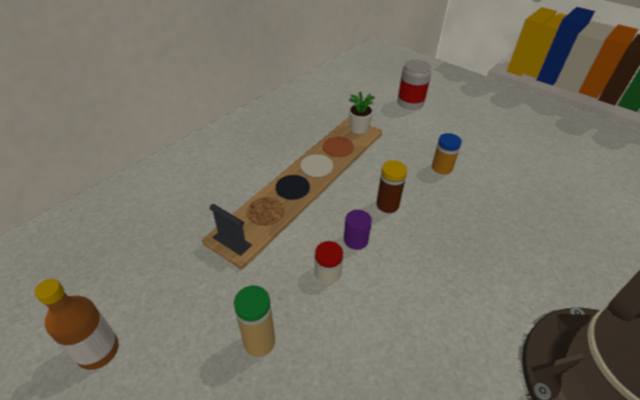

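Top view, candidates: green jar lid (159,260), red jar lid (255,257), purple look-alike (300,254, leave alone), yellow jar lid (361,250), blue jar lid (452,264). The yellow-capped bottle (58,162) and the red can (530,165) are not jars. The bookend is at the left (222,175) and the plant at the right (437,153). That makes the order cork=green, slate=yellow, white=blue, terracotta=red.

```bash
cat > m.py <<'E'
from h import *
J={'green':((159,260),.12),'red':((255,257),.06),'purple':((300,254),.06),'yellow':((361,250),.10),'blue':((452,264),.08)}
C={'cork':(268,174),'slate':(308,171),'white':(347,167),'terra':(386,164)}
def seg(d,s,tol,win=26):
    im=cv2.GaussianBlur(d['image'],(3,3),0).astype(int); u,v=s
    m=(np.abs(im-np.median(im[v-3:v+4,u-3:u+4],(0,1))).max(2)<tol)
    w=np.zeros_like(m); w[v-win:v+win,u-win:u+win]=1; m=(m&w).astype(np.uint8)
    m=cv2.morphologyEx(m,cv2.MORPH_OPEN,np.ones((3,3)))
    cs,_=cv2.findContours(m,0,1); c=max(cs,key=cv2.contourArea)
    (x,y),r=cv2.minEnclosingCircle(c); mm=cv2.moments(c); return (x,y),r,(mm['m10']/mm['m00'],mm['m01']/mm['m00']),cv2.contourArea(c)
E
python3 - <<'E'
from m import *
d=np.load('top0.npy',allow_pickle=True).item(); s=np.load('side0.npy',allow_pickle=True).item(); f=cam(d)[1]
for n,(p,h) in J.items():
    c,r,m,A=seg(d,p,40); w=p2w(d,*m,h); print(n,np.round(c,1),np.round(m,1),'r mm',np.round(1e3*np.array([r,(A/np.pi)**.5])/f*(cam(d)[2][2]-h),1),np.round(w,4),'side px',np.round(w2p(s,w),0))
L=[]
for n,p in C.items():
    c,r,m,A=seg(d,p,45 if n=='cork' else 30); w=p2w(d,*m,.021); L.append(w); print(n,np.round(m,1),'r mm',np.round(1e3*np.array([r,(A/np.pi)**.5])/f*(cam(d)[2][2]-.021),1),np.round(w,4),'side px',np.round(w2p(s,w),0))
L=np.array(L); print(np.linalg.norm(np.diff(L,axis=0),axis=1)); v=L[3]-L[0]; print('row dir',np.arctan2(v[1],v[0]))
o=observe(); print(R.from_rotvec(o['ee_rot']).as_matrix().round(3))
E
cat > /dev/null <<'E'
E
python3 -c "
import cv2
a=cv2.imread('pics/top0.png')[235:285,135:475]
cv2.imwrite('pics/crop0.png',cv2.resize(a,None,fx=2.3,fy=2.3))"
```

```text
green [158.8 258.9] [158.9 259.5] r mm [26.8 24.8] [0.4299 0.2797 0.12  ] side px [253. 298.]
red [254.5 257.5] [254.4 257.2] r mm [24.8 23.4] [0.4326 0.115  0.06  ] side px [329. 251.]
purple [300.1 253.4] [300.1 253.4] r mm [24.2 23.3] [0.44   0.0247 0.06  ] side px [359. 218.]
yellow [361.2 249.8] [361.1 249.8] r mm [23.9 23. ] [ 0.4468 -0.0916  0.1   ] side px [395. 168.]
blue [451.5 263.5] [451.7 263.5] r mm [26.  23.9] [ 0.4204 -0.2699  0.08  ] side px [450. 140.]
cork [267.3 174.8] r mm [74.4 57. ] [0.6057 0.0964 0.021 ] side px [266. 211.]
slate [307.3 170.5] r mm [34.4 33.3] [0.6154 0.0111 0.021 ] side px [293. 186.]
white [346.8 167. ] r mm [34.8 33.7] [ 0.6231 -0.0738  0.021 ] side px [317. 164.]
terra [389.8 162. ] r mm [57.7 43.2] [ 0.6343 -0.1667  0.021 ] side px [339. 143.]
[0.08583588 0.08526141 0.09352404]
row dir -1.462596105898935
[[-0.897  0.442 -0.   ]
 [ 0.442  0.897 -0.001]
 [-0.    -0.001 -1.   ]]
```

View pics/crop0.png

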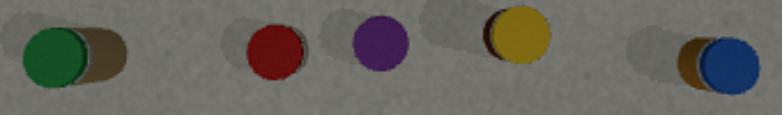

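{"name": "drive_tool", "arguments": {"grip_force": 20, "steps": [[0, 10, -28, 0, -0.064], [0, 10, -28, 0, -0.064], [0, 10, -28, 0, -0.064], [0, 10, -28, 0, -0.064], [0, 10, -28, 0, -0.064], [0, 10, -28, 0, -0.064], [0, 10, -28, 0, -0.064], [0, 10, -28, 0, -0.064], [0, 10, -28, 0, -0.064], [0, 10, -28, 0, -0.064], [0, 10, -28, 0, -0.064], [0, 10, -28, 0, -0.064], [0, 10, -28, 0, -0.064], [0, 10, -28, 0, -0.064], [0, 10, -28, 0, -0.064], [0, 6, -25, -20, -0.062], [0, 0, 0, -40, 0], [0, 0, 0, 0, 0], [0, 0, 0, 0, 0]]}}

```text
clock: 1.68
position: [0.4307, 0.1151, 0.1658]
ee_rot: [-2.117, -2.319, 0.007]
force: [0.3, 0.7, -0.5]
width: 1.003
gripper_force: 0.0
```

```bash
python3 - <<'E'
from h import *
o=observe(); M=R.from_rotvec(o['ee_rot']).as_matrix(); print(o['position'].round(4),M[:,1].round(3),M[:,2].round(3),o['joints'].round(2))
d=get_image('top'); save(d,'top1.png')
E
```

```text
[0.4307 0.1151 0.1658] [ 0.996  0.09  -0.004] [-0.004 -0.002 -1.   ] [-0.72  0.22  0.4   2.09 -0.11  0.86 -0.16]
```

View pics/top1.png

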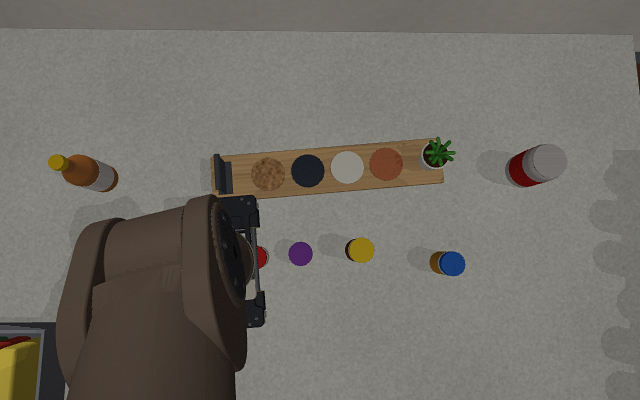

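The gripper (235–265, 195–325) is over the red jar with its long side along x, clear of the purple look-alike. I'm lowering it and gripping the jar.

{"name": "drive_tool", "arguments": {"grip_force": 20, "steps": [[0, 1, 0, -25, 0], [0, 1, 0, -25, 0], [0, 0, 0, -25, 0], [0, 0, 0, -25, 0], [0, 0, 0, -20, 0], [0, 0, 0, -14, 0], [0, 0, 0, -6, 0], [0, 0, 0, 0, 0], [1, 0, 0, 0, 0], [1, 0, 0, 0, 0], [1, 0, 0, 0, 0], [1, 0, 0, 0, 0], [1, 0, 0, 0, 0], [1, 0, 0, 0, 0], [1, 0, 0, 0, 0], [1, 0, 0, 0, 0], [1, 0, 0, 0, 0], [1, 0, 0, 0, 0]]}}

```text
clock: 3.23
position: [0.4341, 0.1157, 0.0268]
ee_rot: [-2.118, -2.32, 0.0]
force: [-2.4, -0.1, 4.9]
width: 0.52
gripper_force: 20.0
```

```bash
python3 - <<'E'
from h import *
d=get_image('side'); save(d,'s1.png')
E
```

```text
(no output)
```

View pics/s1.png

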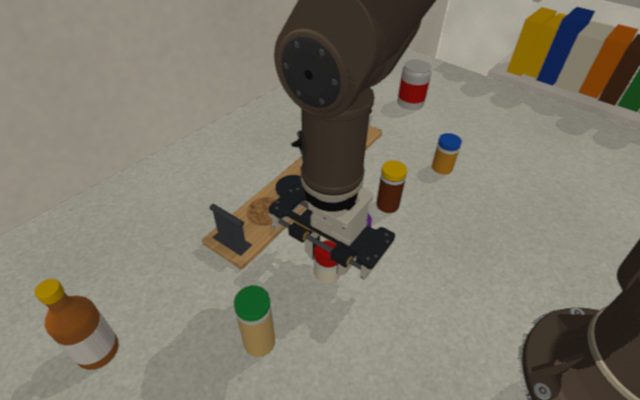

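The red jar is held between the fingers at about (327,262), and the width reading matches 48 mm. I'm lifting it and refining the coaster row.

{"name": "drive_tool", "arguments": {"steps": [[1, 0, 0, 5, 0], [1, 0, 0, 10, 0], [1, 0, 0, 20, 0], [1, 0, 0, 30, 0], [1, 0, 0, 30, 0], [1, 0, 0, 20, 0], [1, 0, 0, 5, 0], [1, 0, 0, 0, 0]]}}

```text
clock: 3.95
position: [0.4351, 0.1161, 0.148]
ee_rot: [2.117, 2.32, 0.005]
force: [-1.0, 0.5, -1.3]
width: 0.52
gripper_force: 20.0
```

```bash
python3 - <<'E'
from m import *
d=np.load('top0.npy',allow_pickle=True).item(); s=np.load('side0.npy',allow_pickle=True).item()
hsv=cv2.cvtColor(d['image'],cv2.COLOR_RGB2HSV)
for n in C: print(n,hsv[C[n][1],C[n][0]])
print('board',hsv[185,330])
a,b=np.array([.6154,.0111]),np.array([.6231,-.0738])
m=seg(d,C['terra'],16)
print('terra',m,p2w(d,*m[2],.021).round(4))
u=(b-a)/np.linalg.norm(b-a); mid=(a+b)/2
for k,n in zip((-1.5,-.5,.5,1.5),C):
    w=mid+u*.085*k; print(n,w.round(4),w2p(d,[*w,.021]).round(1),w2p(s,[*w,.021]).round(1))
# cylinder checks in side view: brightness segmentation of slate/white
for n,p in (('slate',(293,186)),('white',(317,165)),('terra',(339,147))):
    q=seg(s,p,18,22); print('side',n,np.round(q[2],1),p2w(s,*q[2],.021).round(4))
i=cv2.resize(d['image'][130:210,205:465,::-1],None,fx=3,fy=3,interpolation=2)
for k in (-1.5,-.5,.5,1.5):
    w=mid+u*.085*k
    P=[(w2p(d,[w[0]+.036*np.cos(t),w[1]+.036*np.sin(t),.021])-[205,130])*3+1 for t in np.linspace(0,6.28,40)]
    cv2.polylines(i,[np.int32(P)],True,(0,255,0),1)
cv2.imwrite('pics/coast.png',i)
print(observe()['position'],observe()['width'])
E
```

```text
cork [ 15 147  85]
slate [105  34  30]
white [ 25  23 124]
terra [  9 163 100]
board [ 17 121 103]
terra ((385.704833984375, 163.45352172851562), 17.014713287353516, (385.64547090581885, 163.75364927014596), 833.5) [ 0.6305 -0.1576  0.021 ]
cork [0.6077 0.0956] [267.7 173.9] [265.6 209.9]
slate [0.6154 0.011 ] [307.3 170.5] [292.7 185.8]
white [ 0.6231 -0.0737] [346.8 167. ] [316.8 164.5]
terra [ 0.6308 -0.1583] [386.  163.6] [338.3 145.4]
side slate [292.3 186.8] [0.6141 0.0138 0.021 ]
side white [316.4 165.1] [ 0.6224 -0.0714  0.021 ]
side terra [337.9 146.3] [ 0.6295 -0.155   0.021 ]
[0.43509427 0.11610144 0.14797982] 0.520374062007823
```

View pics/coast.png

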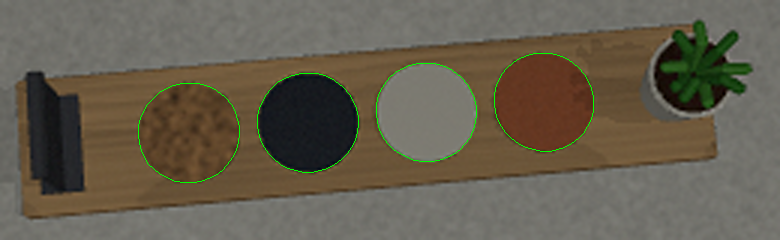

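The predicted circles fit all four coasters in the crop: cork (188,132), slate (308,122), white (426,112), terracotta (544,102). Next I carry the red jar to the terracotta coaster.

{"name": "drive_tool", "arguments": {"steps": [[1, 6, -8, 0, 0], [1, 13, -18, 0, 0], [1, 14, -20, 0, 0], [1, 14, -20, 0, 0], [1, 14, -20, 0, 0], [1, 14, -20, 0, 0], [1, 14, -20, 0, 0], [1, 14, -20, 0, 0], [1, 14, -20, 0, 0], [1, 14, -20, 0, 0], [1, 14, -20, 0, 0], [1, 14, -20, 0, 0], [1, 14, -20, 0, 0], [1, 13, -17, 0, 0], [1, 9, -10, 0, 0], [1, 0, 0, 0, 0], [1, 0, 0, 0, 0], [1, 0, 0, 0, 0]]}}

```text
clock: 5.45
position: [0.6282, -0.1563, 0.1451]
ee_rot: [-2.116, -2.319, 0.002]
force: [0.5, 0.6, -1.5]
width: 0.517
gripper_force: 20.0
```

{"name": "drive_tool", "arguments": {"steps": [[1, 2, 0, -10, 0], [1, 0, 0, -20, 0], [1, 0, 0, -25, 0], [1, 0, 0, -20, 0], [1, 0, 0, -10, 0], [1, 0, 0, -5, 0], [1, 0, 0, -2, 0], [1, 0, 0, 0, 0], [1, 0, 0, 0, 0]]}}

```text
clock: 6.2
position: [0.632, -0.1575, 0.0558]
ee_rot: [2.117, 2.319, 0.002]
force: [0.3, 0.3, -2.0]
width: 0.52
gripper_force: 20.0
```

```bash
python3 - <<'E'
from h import *
d=get_image('side'); i=d['image'][80:280,200:440,::-1]; cv2.imwrite('pics/s2.png',cv2.resize(i,None,fx=3,fy=3))
E
```

```text
(no output)
```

View pics/s2.png

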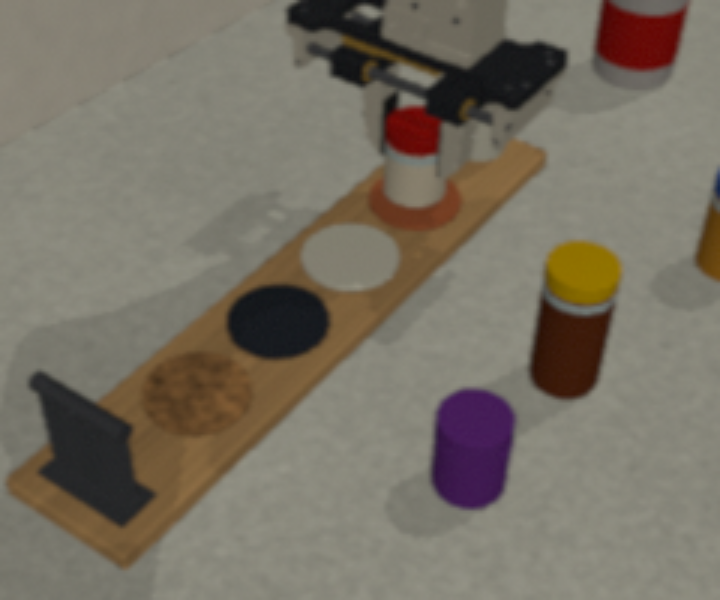

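The red jar (415,160 in the crop) is held upright, centred just above the terracotta coaster.

{"name": "drive_tool", "arguments": {"steps": [[1, -1, 0, -3, 0], [1, 0, 0, -2, 0], [1, 0, 0, -2, 0], [1, 0, 0, -1, 0], [1, 0, 0, 0, 0], [1, 0, 0, 0, 0]]}}

```text
clock: 6.75
position: [0.6304, -0.1574, 0.0479]
ee_rot: [2.118, 2.32, 0.001]
force: [-4.0, 1.2, 9.5]
width: 0.516
gripper_force: 20.0
```

Contact shows as +9.5 N. I release, rise, and go to blue.

{"name": "drive_tool", "arguments": {"steps": [[0.4, 0, 0, 0, 0], [0.3, 0, 0, 0, 0], [0, 0, 0, 0, 0], [0, 0, 0, 0, 0], [0, 0, 0, 0, 0], [0, 0, 0, 10, 0], [0, 0, 0, 25, 0], [0, 0, 0, 35, 0], [0, 0, 0, 30, 0], [0, -20, -11, 0, 0], [0, -27, -14, 0, 0], [0, -27, -14, 0, 0], [0, -27, -14, 0, 0], [0, -27, -14, 0, 0], [0, -27, -14, 0, 0], [0, -27, -14, 0, 0], [0, -20, -12, 0, 0], [0, -8, -5, 0, 0], [0, 0, 0, 0, 0]]}}

```text
clock: 8.33
position: [0.4185, -0.2709, 0.1476]
ee_rot: [2.122, 2.316, 0.0]
force: [-0.5, 0.8, -0.8]
width: 0.999
gripper_force: 0.0
```

```bash
python3 - <<'E'
from m import *
d=get_image('top'); save(d,'top2.png'); 
c,r,m,A=seg(d,(386,160),40); print(m,p2w(d,*m,.081).round(4), A)
o=observe(); print(o['position'],o['joints'].round(2))
E
```

```text
(390.51926674148893, 158.3464272353161) [ 0.6284 -0.156   0.081 ] 445.5
[ 0.42034229 -0.26980625  0.1474359 ] [ 0.08  0.34  0.49  2.   -0.21  0.85  0.78]
```

View pics/top2.png

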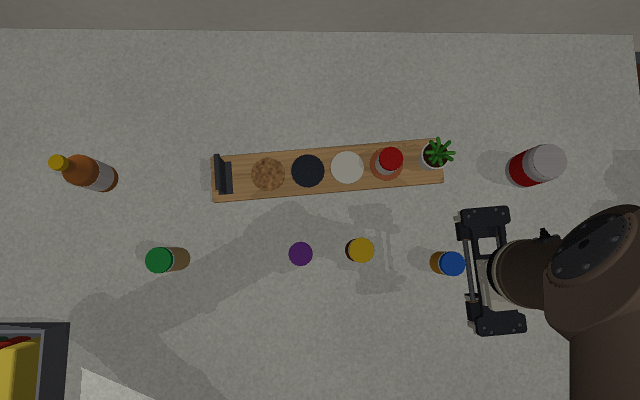

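The red jar stands centred on terracotta (390,158), about 2 mm off. The gripper is over the blue jar (452,264), so I lower and grip.

{"name": "drive_tool", "arguments": {"steps": [[0, 0, 0, -15, 0], [0, 0, 0, -25, 0], [0, 0, 0, -25, 0], [0, 0, 0, -25, 0], [0, 0, 0, -15, 0], [0, 0, 0, -7, 0], [0, 0, 0, -2, 0], [0, 0, 0, 0, 0], [1, 0, 0, 0, 0], [1, 0, 0, 0, 0], [1, 0, 0, 0, 0], [1, 0, 0, 0, 0], [1, 0, 0, 0, 0], [1, 0, 0, 0, 0], [1, 0, 0, 0, 0], [1, 0, 0, 0, 0], [1, 0, 0, 0, 0]]}}

```text
clock: 9.8
position: [0.4204, -0.2694, 0.0329]
ee_rot: [2.118, 2.32, 0.0]
force: [0.7, 0.3, 3.6]
width: 0.521
gripper_force: 20.0
```

{"name": "drive_tool", "arguments": {"steps": [[1, 0, 0, 5, 0], [1, 0, 0, 10, 0], [1, 0, 0, 20, 0], [1, 0, 0, 30, 0], [1, 0, 0, 30, 0], [1, 0, 0, 20, 0], [1, 0, 0, 5, 0], [1, 0, 0, 0, 0]]}}

```text
clock: 10.47
position: [0.421, -0.2697, 0.1544]
ee_rot: [2.116, 2.318, 0.002]
force: [0.1, -0.0, -2.2]
width: 0.519
gripper_force: 20.0
```

{"name": "drive_tool", "arguments": {"steps": [[1, 8, 8, 0, 0], [1, 15, 15, 0, 0], [1, 18, 17, 0, 0], [1, 18, 17, 0, 0], [1, 18, 18, 0, 0], [1, 18, 18, 0, 0], [1, 18, 18, 0, 0], [1, 18, 18, 0, 0], [1, 18, 18, 0, 0], [1, 18, 18, 0, 0], [1, 18, 17, 0, 0], [1, 13, 12, 0, 0], [1, 5, 4, 0, 0], [1, 0, 0, 0, 0], [1, 0, 0, 0, 0], [1, 0, 0, 0, 0]]}}

```text
clock: 11.8
position: [0.622, -0.0727, 0.152]
ee_rot: [-2.12, -2.318, 0.003]
force: [0.1, 0.3, -1.5]
width: 0.519
gripper_force: 20.0
```

{"name": "drive_tool", "arguments": {"steps": [[1, 0, 0, -10, 0], [1, 0, 0, -20, 0], [1, 0, 0, -25, 0], [1, 0, 0, -20, 0], [1, 0, 0, -10, 0], [1, 0, 0, -5, 0], [1, 0, 0, -2, 0], [1, 0, 0, 0, 0], [1, 0, 0, 0, 0]]}}

```text
clock: 12.55
position: [0.624, -0.0717, 0.0618]
ee_rot: [2.118, 2.319, 0.002]
force: [-0.5, -0.3, -2.1]
width: 0.522
gripper_force: 20.0
```

{"name": "drive_tool", "arguments": {"steps": [[1, -1, -1, -3, 0], [1, 0, 0, -2, 0], [1, 0, 0, -2, 0], [1, 0, 0, -1, 0], [1, 0, 0, 0, 0], [1, 0, 0, 0, 0]]}}

```text
clock: 13.05
position: [0.6225, -0.0724, 0.0539]
ee_rot: [2.118, 2.32, 0.001]
force: [-3.2, 1.7, 8.9]
width: 0.523
gripper_force: 20.0
```

{"name": "drive_tool", "arguments": {"steps": [[0.4, 0, 0, 0, 0], [0.3, 0, 0, 0, 0], [0, 0, 0, 0, 0], [0, 0, 0, 0, 0], [0, 0, 0, 0, 0], [0, 0, 0, 10, 0], [0, 0, 0, 25, 0], [0, 0, 0, 35, 0], [0, 0, 0, 35, 0], [0, -18, -2, 0, 0], [0, -27, -3, 0, 0], [0, -27, -3, 0, 0], [0, -27, -3, 0, 0], [0, -27, -3, 0, 0], [0, -27, -3, 0, 0], [0, -17, -2, 0, 0], [0, -6, 0, 0, 0], [0, 0, 0, 0, 0], [0, 0, 0, 0, 0]]}}

```text
clock: 14.63
position: [0.4474, -0.0912, 0.1584]
ee_rot: [2.117, 2.319, 0.002]
force: [-0.6, 1.1, 0.8]
width: 0.999
gripper_force: 0.0
```

```bash
python3 - <<'E'
from m import *
d=get_image('top'); save(d,'top3.png'); 
c,r,m,A=seg(d,(390,158),40); print('red',m,p2w(d,*m,.081).round(4), A)
c,r,m,A=seg(d,(350,163),40); print('blue',m,p2w(d,*m,.101).round(4), A)
o=observe(); print(o['position'],o['joints'].round(2))
E
```

```text
red (390.4747126436782, 158.37126436781608) [ 0.6283 -0.1559  0.081 ] 435.0
blue (351.31483622350675, 159.80655105973025) [ 0.6206 -0.0752  0.101 ] 432.5
[ 0.44778189 -0.09116978  0.15829542] [-0.31  0.25  0.49  2.09 -0.16  0.84  0.35]
```

View pics/top3.png

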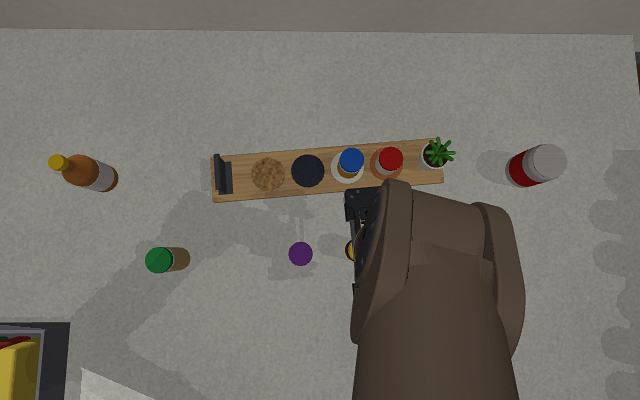

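Blue sits on white (351,160) within about 3 mm, and red is unchanged. The gripper is over the yellow jar.

{"name": "drive_tool", "arguments": {"steps": [[0, 0, 0, -15, 0], [0, 0, 0, -25, 0], [0, 0, 0, -25, 0], [0, 0, 0, -20, 0], [0, 0, 0, -15, 0], [0, 0, 0, -6, 0], [0, 0, 0, -1, 0], [0, 0, 0, 0, 0], [1, 0, 0, 0, 0], [1, 0, 0, 0, 0], [1, 0, 0, 0, 0], [1, 0, 0, 0, 0], [1, 0, 0, 0, 0], [1, 0, 0, 0, 0], [1, 0, 0, 0, 0], [1, 0, 0, 0, 0], [1, 0, 0, 0, 0]]}}

```text
clock: 16.1
position: [0.4465, -0.0914, 0.0509]
ee_rot: [2.118, 2.32, 0.0]
force: [1.7, -0.4, 2.5]
width: 0.522
gripper_force: 20.0
```

{"name": "drive_tool", "arguments": {"steps": [[1, 0, 0, 5, 0], [1, 0, 0, 10, 0], [1, 0, 0, 20, 0], [1, 0, 0, 30, 0], [1, 0, 0, 30, 0], [1, 0, 0, 20, 0], [1, 0, 0, 5, 0], [1, 0, 0, 0, 0]]}}

```text
clock: 16.77
position: [0.447, -0.0913, 0.1723]
ee_rot: [2.117, 2.319, 0.004]
force: [0.2, 0.3, -3.3]
width: 0.522
gripper_force: 20.0
```

{"name": "drive_tool", "arguments": {"steps": [[1, 8, 5, 0, 0], [1, 15, 9, 0, 0], [1, 18, 11, 0, 0], [1, 18, 11, 0, 0], [1, 18, 11, 0, 0], [1, 18, 11, 0, 0], [1, 18, 11, 0, 0], [1, 18, 11, 0, 0], [1, 18, 11, 0, 0], [1, 14, 9, 0, 0], [1, 6, 4, 0, 0], [1, 0, 0, 0, 0], [1, 0, 0, 0, 0], [1, 0, 0, 0, 0]]}}

```text
clock: 17.93
position: [0.614, 0.0116, 0.17]
ee_rot: [-2.119, -2.318, 0.003]
force: [-1.1, -1.1, -3.2]
width: 0.523
gripper_force: 20.0
```

{"name": "drive_tool", "arguments": {"steps": [[1, 0, 0, -10, 0], [1, 0, 0, -20, 0], [1, 0, 0, -25, 0], [1, 0, 0, -20, 0], [1, 0, 0, -10, 0], [1, 0, 0, -5, 0], [1, 0, 0, 0, 0], [1, 0, 0, 0, 0]]}}

```text
clock: 18.6
position: [0.6157, 0.0123, 0.0814]
ee_rot: [2.118, 2.319, 0.001]
force: [0.6, 0.2, -2.2]
width: 0.521
gripper_force: 20.0
```

{"name": "drive_tool", "arguments": {"steps": [[1, 1, 0, -4, 0], [1, 0, 0, -3, 0], [1, 0, 0, -2, 0], [1, 0, 0, -1, 0], [1, 0, 0, 0, 0], [1, 0, 0, 0, 0]]}}

```text
clock: 19.1
position: [0.617, 0.0127, 0.0717]
ee_rot: [2.117, 2.319, 0.002]
force: [-1.0, 0.4, 6.0]
width: 0.518
gripper_force: 20.0
```

{"name": "drive_tool", "arguments": {"steps": [[0.4, 0, 0, 0, 0], [0.3, 0, 0, 0, 0], [0, 0, 0, 0, 0], [0, 0, 0, 0, 0], [0, 0, 0, 0, 0], [0, 0, 0, 10, 0], [0, 0, 0, 25, 0], [0, 0, 0, 35, 0], [0, 0, 0, 40, 0], [0, -14, 20, 0, 0], [0, -20, 29, 0, 0], [0, -20, 29, 0, 0], [0, -20, 29, 0, 0], [0, -20, 29, 0, 0], [0, -20, 29, 0, 0], [0, -20, 29, 0, 0], [0, -20, 29, 0, 0], [0, -20, 26, 0, 0], [0, -13, 18, 0, 0], [0, 0, 0, 0, 0]]}}

```text
clock: 20.77
position: [0.4259, 0.2844, 0.1812]
ee_rot: [-2.108, -2.326, -0.001]
force: [-0.1, 0.4, -0.0]
width: 0.998
gripper_force: 0.0
```

```bash
python3 - <<'E'
from m import *
d=get_image('top'); save(d,'top4.png'); 
c,r,m,A=seg(d,(307,160),40); print('yellow',m,p2w(d,*m,.121).round(4), A)
o=observe(); print(o['position'],o['joints'].round(2),R.from_rotvec(o['ee_rot']).as_matrix()[:,1])
E
```

```text
yellow (302.24456958970234, 161.1665325824618) [0.6131 0.0199 0.121 ] 621.5
[0.42763339 0.2820791  0.1813454 ] [-1.    0.31  0.4   1.93 -0.15  0.93 -0.43] [ 9.95400239e-01  9.58037107e-02 -1.11335576e-04]
```

View pics/top4.png

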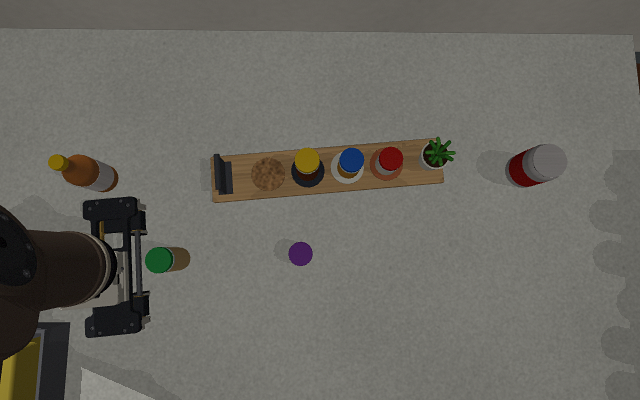

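Yellow stands on slate with its lid at (307,160); the centroid reading was polluted by the wood. The gripper is over the green jar (159,260).

{"name": "drive_tool", "arguments": {"steps": [[0, 1, -1, -10, 0], [0, 1, -1, -15, 0], [0, 0, 0, -20, 0], [0, 0, 0, -20, 0], [0, 0, 0, -20, 0], [0, 0, 0, -15, 0], [0, 0, 0, -8, 0], [0, 0, 0, -2, 0], [0, 0, 0, 0, 0], [1, 0, 0, 0, 0], [1, 0, 0, 0, 0], [1, 0, 0, 0, 0], [1, 0, 0, 0, 0], [1, 0, 0, 0, 0], [1, 0, 0, 0, 0], [1, 0, 0, 0, 0], [1, 0, 0, 0, 0], [1, 0, 0, 0, 0]]}}

```text
clock: 22.32
position: [0.4312, 0.2777, 0.0708]
ee_rot: [-2.118, -2.32, 0.0]
force: [-1.5, -0.6, 1.2]
width: 0.521
gripper_force: 19.9
```

{"name": "drive_tool", "arguments": {"steps": [[1, 0, 0, 5, 0], [1, 0, 0, 10, 0], [1, 0, 0, 20, 0], [1, 0, 0, 30, 0], [1, 0, 0, 30, 0], [1, 0, 0, 20, 0], [1, 0, 0, 5, 0], [1, 0, 0, 0, 0]]}}

```text
clock: 22.98
position: [0.4319, 0.2781, 0.1923]
ee_rot: [2.118, 2.32, 0.005]
force: [-0.4, 0.5, -4.9]
width: 0.522
gripper_force: 19.9
```

{"name": "drive_tool", "arguments": {"steps": [[1, 8, -8, 0, 0], [1, 14, -14, 0, 0], [1, 16, -17, 0, 0], [1, 16, -17, 0, 0], [1, 16, -17, 0, 0], [1, 16, -17, 0, 0], [1, 16, -17, 0, 0], [1, 16, -17, 0, 0], [1, 16, -17, 0, 0], [1, 16, -17, 0, 0], [1, 14, -14, 0, 0], [1, 8, -8, 0, 0], [1, 4, -4, 0, 0], [1, 0, 0, 0, 0], [1, 0, 0, 0, 0], [1, 0, 0, 0, 0]]}}

```text
clock: 24.32
position: [0.6063, 0.095, 0.1903]
ee_rot: [-2.115, -2.321, 0.001]
force: [0.7, -0.1, -3.8]
width: 0.518
gripper_force: 19.9
```

{"name": "drive_tool", "arguments": {"steps": [[1, 0, 0, -10, 0], [1, 0, 0, -20, 0], [1, 0, 0, -25, 0], [1, 0, 0, -20, 0], [1, 0, 0, -10, 0], [1, 0, 0, -5, 0], [1, 0, 0, 0, 0], [1, 0, 0, 0, 0]]}}

```text
clock: 24.98
position: [0.6077, 0.0939, 0.1014]
ee_rot: [2.117, 2.32, 0.001]
force: [-0.1, -0.5, -3.6]
width: 0.518
gripper_force: 19.9
```

{"name": "drive_tool", "arguments": {"steps": [[1, 0, 0, -4, 0], [1, 0, 0, -3, 0], [1, 0, 0, -2, 0], [1, 0, 0, -1, 0], [1, 0, 0, 0, 0], [1, 0, 0, 0, 0]]}}

```text
clock: 25.48
position: [0.6074, 0.0937, 0.0917]
ee_rot: [-2.118, -2.32, -0.001]
force: [-3.1, 0.1, 5.6]
width: 0.518
gripper_force: 20.0
```

{"name": "drive_tool", "arguments": {"steps": [[0.4, 0, 0, 0, 0], [0.3, 0, 0, 0, 0], [0, 0, 0, 0, 0], [0, 0, 0, 0, 0], [0, 0, 0, 0, 0], [0, 0, 0, 10, 0], [0, 0, 0, 25, 0], [0, 0, 0, 35, 0], [0, 0, 0, 35, 0], [0, -14, 18, 0, 0], [0, -20, 25, 0, 0], [0, -20, 25, 0, 0], [0, -20, 25, 0, 0], [0, -20, 25, 0, 0], [0, -20, 25, 0, 0], [0, -20, 25, 0, 0], [0, -20, 25, 0, 0], [0, -10, 12, 0, 0], [0, 0, 0, 0, 0], [0, 0, 0, 0, 0]]}}

```text
clock: 27.15
position: [0.443, 0.2993, 0.1964]
ee_rot: [2.116, 2.322, 0.001]
force: [-0.1, -0.5, 0.4]
width: 0.996
gripper_force: 0.0
```

```bash
python3 - <<'E'
from m import *
d=get_image('top'); s=get_image('side')
T={'green':((264,163),.141,(.607,.0968)),'yellow':((307,160),.121,(.615,.012)),'blue':((350,160),.101,(.6225,-.0727)),'red':((390,158),.081,(.6303,-.1572))}
hsv=cv2.cvtColor(d['image'],cv2.COLOR_RGB2HSV)
for n,(p,h,t) in T.items():
    c,r,m,A=seg(d,p,25,20); w=p2w(d,*m,h); print(n,np.round(m,1),A,w.round(4),'err mm',((w[:2]-t)*1e3).round(1))
a=cv2.resize(d['image'][130:210,205:465],(780,240)); b=cv2.resize(s['image'][60:280,190:470],(448,352)); b=cv2.copyMakeBorder(b,0,0,0,332,0)
cv2.imwrite('pics/end.png',np.vstack([a,b])[:,:,::-1])
E
```

```text
green [259.6 163.1] 479.5 [0.6046 0.0976 0.141 ] err mm [-2.4  0.8]
yellow [306.6 159.5] 443.5 [0.6163 0.0117 0.121 ] err mm [ 1.3 -0.3]
blue [351.3 159.7] 418.5 [ 0.6208 -0.0751  0.101 ] err mm [-1.7 -2.4]
red [390.4 158.3] 411.5 [ 0.6285 -0.1559  0.081 ] err mm [-1.8  1.3]
```

View pics/end.png

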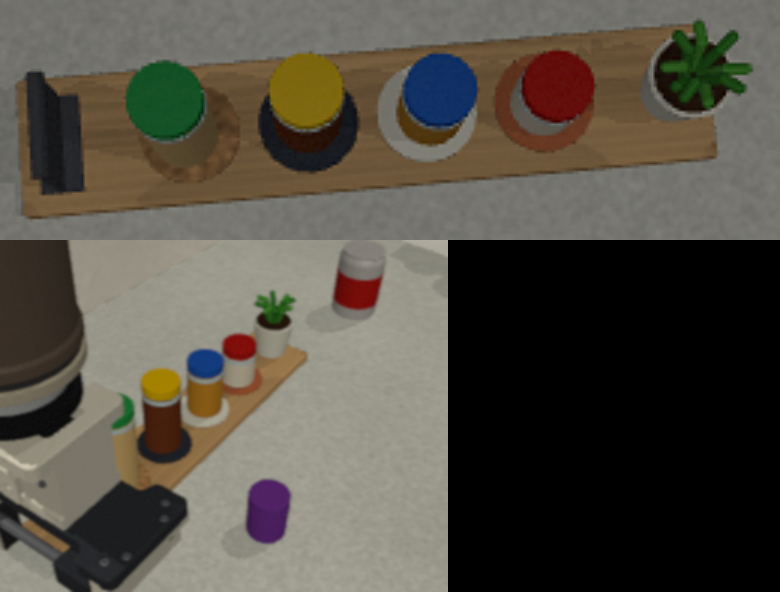

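The picture shows green (165,100), yellow (307,90), blue (440,90) and red (557,86) upright and centred within 3 mm. The plant (690,70) has not moved.

```bash
python3 -c "
from cell import arm; print(arm.sign_off())"
```

```text
the job is handed in; nothing more can be done
None
```

The job is handed in: green, yellow, blue and red stand upright from the bookend to the plant, each within about 3 mm of its coaster's centre by the last top image, plant and purple look-alike untouched, at about 27 s; the sign-off returned no verdict.

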